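# One mixing ball in each glaze pot

## Task

Put exactly one mixing ball into each of the small terracotta pots: one after another, stand the pots in the mouth of the guide rails and push them in single file under the spout, and for each pot draw the hopper's slide gate a little further out so that just one ball drops into it. When every pot has its ball, leave all pots upright between the straight rails, push the gate fully home with the spare balls still in their cells, and leave the clay block, bowl and brush where they are.

Things in the scene. Friction and masses are not known exactly. Their poses are not given: they have to be found in the camera images.
- station: Fixed filling station: rails, spout, chute, hopper. Origin on the table straight under the spout; x along the lane, the way pots are pushed (away from the robot); y towards the hopper and the gate's knob; z up. Steel spout, 37 mm square outside, its top 86 mm up; behind it a chute 34 mm wide whose rim rises from 80 mm up at y = 20 mm to 125 mm at y = 240 mm
- lane_mouth (a point): Point on the table on the lane's centre line, at the station's x = -76 mm, in the flared mouth of the rails. The two wooden rails are 12 mm high, 10 mm thick and 64 mm apart inside from x = -45 to +250 mm; from x = -45 back to -115 mm they flare to 104 mm apart. The lane's floor is the table
- spout (a point): Centre of the spout's open bottom (30 mm square), 60 mm above the table, at the station's x = y = 0. A ball let out rolls down the chute and drops straight down from here, within about 6 mm
- hopper (a point): Middle of the hopper's floor: station y = 164 mm, 138 mm up. The hopper stands over the chute from y = 91 to 237 mm, 34 mm wide (flared lips 70 mm), top 190 mm up: a row along y of 5 open-topped cells, pitch 26 mm, one ball in each, centres at y = 112 to 216 mm. The slide gate is the flat floor of all five cells
- gate (a joint): How far the slide gate is drawn out, m: 0 fully home (shut), 0.135 the most. Slides along the station's +y, stays where left, takes 2 to 3 N. The cell nearest the spout opens first, then one more every 26 mm: with the gate at 0.008 + 0.026 k exactly k cells have emptied (good to 4 mm either way). Pushing it home leaves the other balls in their cells
- gate_handle (a point): Grip point on the gate's knob, an upright dark wooden post 16 mm thick, from 138 to 183 mm above the table; this point is on its axis 165 mm up. It moves with the gate; shut, it is at the station's y = 278 mm, with 31 mm between the post and the hopper's end
- pot0: Small open round terracotta pot, 56 mm across, 52 mm high, wall 5 mm, inside floor 5 mm up, about 130 g; origin at the centre of its underside, z up. Two to four such pots are present, standing to the robot's right
- pot1: Small open round terracotta pot, 56 mm across, 52 mm high, wall 5 mm, inside floor 5 mm up, about 130 g; origin at the centre of its underside, z up. Two to four such pots are present, standing to the robot's right
- pot2: Small open round terracotta pot, 56 mm across, 52 mm high, wall 5 mm, inside floor 5 mm up, about 130 g; origin at the centre of its underside, z up. Two to four such pots are present, standing to the robot's right
- pot3: Small open round terracotta pot, 56 mm across, 52 mm high, wall 5 mm, inside floor 5 mm up, about 130 g; origin at the centre of its underside, z up. Two to four such pots are present, standing to the robot's right
- ball0: White ceramic mixing ball, 20 mm across, 18 g; origin at its centre. At the start in one of the hopper's cells, 148 mm above the table (ball0 nearest the spout, ball4 farthest)
- ball1: White ceramic mixing ball, 20 mm across, 18 g; origin at its centre. At the start in one of the hopper's cells, 148 mm above the table (ball0 nearest the spout, ball4 farthest)
- ball2: White ceramic mixing ball, 20 mm across, 18 g; origin at its centre. At the start in one of the hopper's cells, 148 mm above the table (ball0 nearest the spout, ball4 farthest)
- ball3: White ceramic mixing ball, 20 mm across, 18 g; origin at its centre. At the start in one of the hopper's cells, 148 mm above the table (ball0 nearest the spout, ball4 farthest)
- ball4: White ceramic mixing ball, 20 mm across, 18 g; origin at its centre. At the start in one of the hopper's cells, 148 mm above the table (ball0 nearest the spout, ball4 farthest)
- clay: Bystander: block of clay-coloured ware, 110 x 80 x 55 mm, origin under its centre
- bowl: Bystander: white bowl, 90 mm across, 45 mm high, origin under its centre
- brush: Bystander: brush 160 mm long, lying on the table, origin under its middle
Things that resemble listed ones, but are neither listed nor needed, are in the scene too. What is shaped like the pot3 but green is not meant.

How it is judged:
On the way, in this order (a step that is already met when the one before it is completed fails the run):
1. a pot stands upright under the spout, the gate still shut (((horizontal distance between pot0 and spout below 0.015 m and (angle between pot0's own z axis and vertical below 0.12 rad and height (world z) of pot0 between -0.004 and 0.006 m)) or (horizontal distance between pot1 and spout below 0.015 m and (angle between pot1's own z axis and vertical below 0.12 rad and height (world z) of pot1 between -0.004 and 0.006 m)) or (horizontal distance between pot2 and spout below 0.015 m and (angle between pot2's own z axis and vertical below 0.12 rad and height (world z) of pot2 between -0.004 and 0.006 m)) or (horizontal distance between pot3 and spout below 0.015 m and (angle between pot3's own z axis and vertical below 0.12 rad and height (world z) of pot3 between -0.004 and 0.006 m))) and value of joint gate below 0.008 m), for 0.2 s.
2. a pot has received a ball ((distance between any of ball0, ball1, ball2, ball3, ball4 and pot0 below 0.026 m or distance between any of ball0, ball1, ball2, ball3, ball4 and pot1 below 0.026 m or distance between any of ball0, ball1, ball2, ball3, ball4 and pot2 below 0.026 m or distance between any of ball0, ball1, ball2, ball3, ball4 and pot3 below 0.026 m)), for 0.2 s.
3. every pot has a ball (distance between any of ball0, ball1, ball2, ball3, ball4 and pot0 below 0.026 m and distance between any of ball0, ball1, ball2, ball3, ball4 and pot1 below 0.026 m and distance between any of ball0, ball1, ball2, ball3, ball4 and pot2 below 0.026 m and distance between any of ball0, ball1, ball2, ball3, ball4 and pot3 below 0.026 m), for 0.2 s.
At the end, for the whole second after the job is handed in: Every pot present is at rest, upright (7 degrees), on the table between the straight rails (9 mm of the centre line, centre at x -45 to 245 mm), with exactly one ball in it; all other balls are in their hopper cells; the gate is shut (under 5 mm open) (all of step 3 and value of joint gate below 0.005 m and angle between each of pot0, pot1, pot2, pot3's own z axis and vertical below 0.12 rad and height (world z) of pot0 between -0.004 and 0.006 m and y of pot0 in the frame of station between -0.009 and 0.009 m and x of pot0 in the frame of station between -0.045 and 0.245 m and linear speed of each of pot0, pot1, pot2, pot3 below 0.02 m/s and height (world z) of pot1 between -0.004 and 0.006 m and y of pot1 in the frame of station between -0.009 and 0.009 m and x of pot1 in the frame of station between -0.045 and 0.245 m and height (world z) of pot2 between -0.004 and 0.006 m and y of pot2 in the frame of station between -0.009 and 0.009 m and x of pot2 in the frame of station between -0.045 and 0.245 m and height (world z) of pot3 between -0.004 and 0.006 m and y of pot3 in the frame of station between -0.009 and 0.009 m and x of pot3 in the frame of station between -0.045 and 0.245 m and (distance between ball1 and ball0 above 0.028 m or height (world z) of ball1 above 0.05 m) and (distance between ball2 and ball0 above 0.028 m or height (world z) of ball2 above 0.05 m) and (distance between ball2 and ball1 above 0.028 m or height (world z) of ball2 above 0.05 m) and (distance between ball3 and ball0 above 0.028 m or height (world z) of ball3 above 0.05 m) and (distance between ball3 and ball1 above 0.028 m or height (world z) of ball3 above 0.05 m) and (distance between ball3 and ball2 above 0.028 m or height (world z) of ball3 above 0.05 m) and (distance between ball4 and ball0 above 0.028 m or height (world z) of ball4 above 0.05 m) and (distance between ball4 and ball1 above 0.028 m or height (world z) of ball4 above 0.05 m) and (distance between ball4 and ball2 above 0.028 m or height (world z) of ball4 above 0.05 m) and (distance between ball4 and ball3 above 0.028 m or height (world z) of ball4 above 0.05 m) and ((z of ball0 in the frame of station between 0.14 and 0.17 m and y of ball0 in the frame of station between 0.095 and 0.235 m) or height (world z) of ball0 between 0.0125 and 0.03 m) and ((z of ball1 in the frame of station between 0.14 and 0.17 m and y of ball1 in the frame of station between 0.095 and 0.235 m) or height (world z) of ball1 between 0.0125 and 0.03 m) and ((z of ball2 in the frame of station between 0.14 and 0.17 m and y of ball2 in the frame of station between 0.095 and 0.235 m) or height (world z) of ball2 between 0.0125 and 0.03 m) and ((z of ball3 in the frame of station between 0.14 and 0.17 m and y of ball3 in the frame of station between 0.095 and 0.235 m) or height (world z) of ball3 between 0.0125 and 0.03 m) and ((z of ball4 in the frame of station between 0.14 and 0.17 m and y of ball4 in the frame of station between 0.095 and 0.235 m) or height (world z) of ball4 between 0.0125 and 0.03 m)); the robot touches nothing.
It fails at once if the clay block, bowl or brush is shifted by more than 3 cm (distance of any of clay, bowl, brush from where it was at the start of the episode above 0.03 m).
Of pot0, pot1, pot2, pot3 only 2 to 4 are there at a start; the rules pass over those that are not, and their reading is None.
At some moment in a run one of pot0, pot1, pot2, pot3 may be knocked a few centimetres aside while the robot is not near it.
Once in a run the grip may slacken for a moment while it holds something.
It also fails if it takes over 210 s, if anything falls off the work surface, if the arm or the gripper's body presses on something with over 40 N, if the wrist force passes 120 N, or if a joint passes its speed limit or range.

## Robot

A 6-joint arm with a two-finger parallel gripper is mounted at the origin on the work surface. World frame = base frame: x ahead of the robot, y to its left, z up, the work surface at z = 0. Lengths are in m, angles in rad, forces in N, time in s.
With the tool pointing down it reaches from about 0.275 to 0.75 m from the base axis. Payload 10.2 kg.
Tool frame: the origin (TCP) lies midway between the tips of the shut fingers; the grasp point (between the pads) lies 19 mm behind it (env.hold_point_z is the distance from the TCP to the grasp point, in m); z points along the fingers, y is the line along which they close (so a half turn about z gives the same grasp; the last joint's range is limited). The gripper opens to 85 mm and grips with 20 to 120 N. Pads are 22 mm wide; open, the fingers measure 114 mm over their backs; the gripper's body (76 mm by 85 mm) begins 54 mm behind the grasp point. The pads swing forward as they close: fully open they stand 13 mm farther back than shut.
Start: joints at [0.979, 0.313, 1.498, -0, 1.331, -0.223], TCP at [0.189, 0.49, 0.231] pointing down, gripper open.
Joint ranges: [-2.94, 2.94], [-0.97, 2.17], [0.19, 2.56], [-1.23, 4.37], [0.02, 3.11], [-2.88, 2.88]. Speed limits (rad/s): [2.39, 2.39, 3.01, 3.14, 3.14, 3.14].

## Interface

Orientations are given as a unit quaternion [x, y, z, w].
In Python, from bench import env, kinematics, monitor, eyes, job gives the robot as it stands. The module is installed in compiled form; this text tells all that it offers. Calls block until the motion is done:
- env.reach(position, orientation): joint-space move of the TCP to a pose.
- env.movel(position, velocity=0.15, frame=None, guard=None): straight line of the TCP; frame=None keeps the orientation; velocity is the mean speed in m/s. With guard (N) it stops when the force on the tool has changed by that much, and returns True; else False.
- env.set_joints(angles): joint-space move.
- env.release() and env.close_gripper(effort=None): open the fingers fully, or close them until they stop; effort is the grip in N (None keeps the last).
- env.hold(seconds).
- kinematics.ik(position, orientation): joint angles nearest the present ones, or None.
- monitor.sense(): the state.
- eyes.grab_frame(name): name is "side" or "top"; returns a dict with "frame" (400x640x3 uint8, red, green, blue), "mtx" (3x3 intrinsics, pixels), "view" (4x4, takes a point from world to camera coordinates). Camera axes: x right, y down, z forward; pixel columns grow to the right and rows downward; lengths in m; the calibration is good to about 2 mm. A picture is of the moment at which its call begins. There is no depth.
A pose or a line that the arm cannot do raises env.MotionError and nothing moves.
- job.hand_in(): hands the job in; it is judged then, once.
The state is a dict: "clock": time; "joints": joint angles; "qvel": joint speeds; "joint_efforts": joint torques, N m; "position": TCP position; "ee_rot": TCP orientation; "contact_force": force on the tool from outside, world axes, zero at the start; "ft_torque": the same for the moment, N m; "finger_gap": opening from 0.0 (shut) to 1.0 (fully open); "gripper_force": force on a finger pad.
Only numpy, scipy, OpenCV 4.12 (cv2) and the standard library are available. Lean on these libraries where they do the work, as an engineer would, in place of code of your own. Each camera call takes 0.05 s, during which the arm holds its last target. There are 200 camera calls.

## Working session

There is one attempt and no reset: what is moved stays moved. The work goes in short steps, each a Python script; the robot and the scene stay as the last script left them, time stands still between calls to the robot, and variables do not carry over. Pictures are saved under pics/ and viewed, at most 14 in all, crops included, and the job is handed in when it is done.

```bash
mkdir -p pics; cat > h.py <<'E'
import numpy as np, cv2
from bench import env, kinematics, monitor, eyes, job
def grab(n,fn=None):
    f=eyes.grab_frame(n)
    if fn: cv2.imwrite('pics/'+fn,cv2.cvtColor(f['frame'],cv2.COLOR_RGB2BGR))
    return f
def ray(f,uv,z):
    V=np.array(f['view']);R=V[:3,:3];t=V[:3,3];c=-R.T@t
    d=R.T@np.linalg.inv(f['mtx'])@np.array([uv[0],uv[1],1.])
    return c+d*(z-c[2])/d[2]
def proj(f,p):
    V=np.array(f['view']);q=np.array(f['mtx'])@(V[:3,:3]@np.array(p)+V[:3,3]);return q[:2]/q[2]
E
python3 - <<'E'
from h import *
for n in('top','side'):
    f=grab(n,n+'0.png');V=np.array(f['view']);print(n,f['mtx'],-V[:3,:3].T@V[:3,3],V[2,:3])
s=monitor.sense();print(s)
E
```

```text
top [[464.56886567   0.         321.05944281]
 [  0.         464.56886567 199.32972595]
 [  0.           0.           1.        ]] [ 0.30723058 -0.03124842  1.55780002] [ 0.13965765 -0.01047538 -0.99014444]
side [[508.27171381   0.         314.29669427]
 [  0.         508.27171381 202.03339128]
 [  0.           0.           1.        ]] [ 0.02083972 -1.17544858  1.12068915] [ 0.31524102  0.70921928 -0.63057998]
{'clock': 0.1, 'joints': array([ 9.78595711e-01,  3.13363088e-01,  1.49837048e+00, -2.36647462e-05,
        1.33098432e+00, -2.23421035e-01]), 'qvel': array([-0.00057365,  0.00012566, -0.00337152, -0.00034907, -0.00022913,
       -0.00049783]), 'joint_efforts': array([ 2.85122856e-03, -4.12900186e+01, -2.60144877e+01, -2.12904747e-04,
        3.01062879e-03,  6.22092116e-06]), 'position': array([0.18914525, 0.48949553, 0.23080461]), 'ee_rot': array([ 1.83343904e-01,  9.83048674e-01, -5.21037840e-04, -2.12585643e-04]), 'contact_force': array([ 0.57465949,  0.55570792, -0.526678  ]), 'ft_torque': array([-0.03291028,  0.0389917 ,  0.02754042]), 'gripper_force': 0.0, 'finger_gap': 0.9936780570707661}
```

View pics/top0.png

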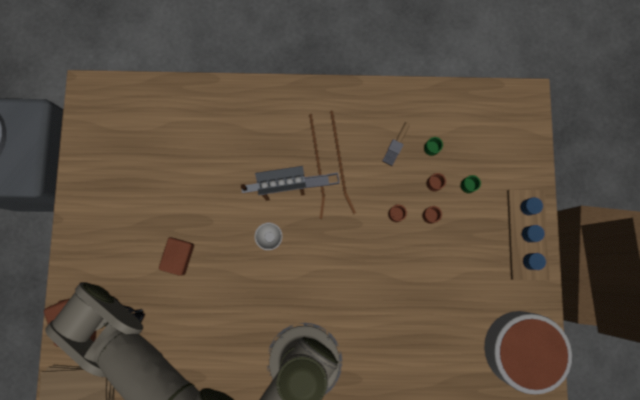

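View pics/side0.png

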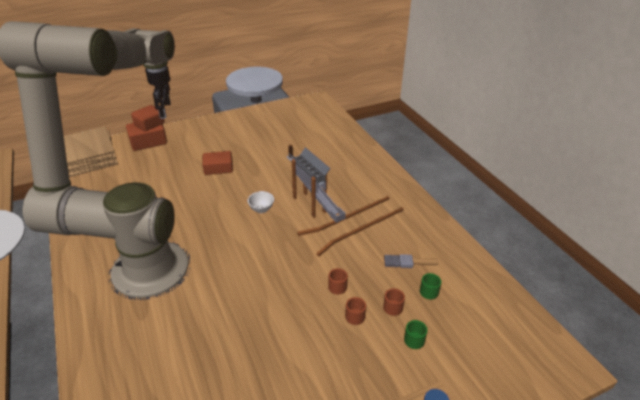

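Top view: three terracotta pots at about (397,213), (431,215) and (436,182). The two green ones at (433,146) and (470,184) are decoys, since the task excludes green. The spout is at about (333,180), the knob at (245,187), and the lane mouth opens towards the bottom (robot). I'll check this in one enlarged crop and measure.

```bash
python3 - <<'E'
from h import *
f=grab('top');im=cv2.cvtColor(f['frame'],cv2.COLOR_RGB2BGR)
cv2.imwrite('pics/crop1.png',cv2.resize(im[100:230,230:490],None,fx=3,fy=3,interpolation=cv2.INTER_CUBIC))
hsv=cv2.cvtColor(im,cv2.COLOR_BGR2HSV)
for (u,v) in((397,213),(431,215),(436,182),(433,146),(311,130),(340,160)):print(u,v,hsv[v,u],hsv[v,u+7])
for n in('top','side'):
    f=grab(n);h=cv2.cvtColor(f['frame'],cv2.COLOR_RGB2HSV)
    m=(((h[...,0]<9)|(h[...,0]>174))&(h[...,1]>110)&(h[...,2]>40)).astype(np.uint8)
    nn,l,st,c=cv2.connectedComponentsWithStats(m)
    for i in range(1,nn):
        if st[i,4]>60: print(n,st[i],c[i].round(1),ray(f,c[i],.035 if n=='top' else .026).round(3))
E
```

```text
397 213 [  8 143  98] [  9 149  48]
431 215 [  8 142  97] [  8 172  40]
436 182 [  8 142  97] [  8 160  43]
433 146 [ 66 150  80] [ 67 170  33]
311 130 [ 14 114  98] [ 16 103 109]
340 160 [ 13 130  88] [ 16 104 105]
top [428 174  15  16 149] [435.3 181.7] [ 0.588 -0.428  0.035]
top [390 206  15  15 154] [397.  212.9] [ 0.481 -0.299  0.035]
top [424 207  16  15 152] [431.7 214.3] [ 0.478 -0.414  0.035]
top [160 239  32  35 666] [175.6 255.7] [0.33  0.422 0.035]
top [ 44 301  22  21 187] [ 53.3 310.7] [0.151 0.799 0.035]
top [ 501  320   66   69 3398] [533.6 354.1] [ 0.036 -0.73   0.035]
side [ 127  106   39   43 1056] [145.6 127.5] [0.128 0.797 0.026]
side [204 152  27  21 460] [217. 162.] [0.331 0.427 0.026]
side [330 270  16  23 253] [337.4 280.7] [ 0.482 -0.298  0.026]
side [385 290  19  24 300] [393.6 301.6] [ 0.589 -0.431  0.026]
side [347 298  18  26 319] [355.2 310.6] [ 0.479 -0.415  0.026]
```

View pics/crop1.png

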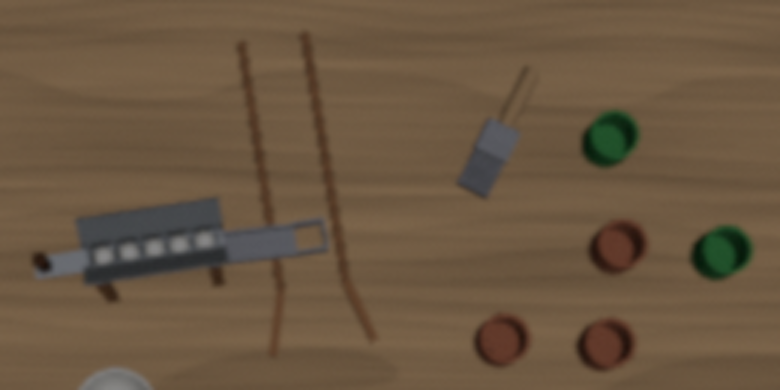

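```bash
python3 - <<'E'
from h import *
f=grab('top')
P=[(205,240,0,.112,.148),(179,243,0,.138,.148),(154,248,0,.164,.148),(129,252,0,.19,.148),(104,256,0,.216,.148),(311,236,0,0,.086),(41,262,0,.278,.183),(240.5,43,.25,.037,.012),(305.5,33,.25,-.037,.012),(274.5,355,-.115,.057,.012),(374,339,-.115,-.057,.012)]
S=np.array([p[2:4] for p in P]);W=np.array([ray(f,((p[0]+.5)/3-.5+230,(p[1]+.5)/3-.5+100),p[4])[:2] for p in P])
sc,wc=S.mean(0),W.mean(0);H=(S-sc).T@(W-wc);a=np.arctan2(H[0,1]-H[1,0],H[0,0]+H[1,1])
R=np.array([[np.cos(a),-np.sin(a)],[np.sin(a),np.cos(a)]]);o=wc-R@sc
print(o,a);print(((W-o)@R-S).round(4))
np.savez('st.npz',o=o,a=a)
g=grab('side');im=cv2.cvtColor(g['frame'],cv2.COLOR_RGB2BGR)[110:270,250:430]
im=cv2.resize(im,None,fx=4,fy=4,interpolation=cv2.INTER_CUBIC)
for p in P:
    q=proj(g,[*(o+R@p[2:4]),p[4]]);cv2.circle(im,tuple(int(x) for x in ((q-[250,110]+.5)*4-.5)),3,(0,255,255),1)
cv2.imwrite('pics/crop2.png',im)
E
```

```text
[ 0.5843151  -0.08456151] 0.17243905066784265
[[ 0.001  -0.0002]
 [ 0.002   0.0006]
 [ 0.0009  0.0007]
 [ 0.0007  0.0006]
 [ 0.0006  0.0005]
 [-0.0007 -0.0007]
 [-0.0023 -0.0015]
 [-0.0023  0.001 ]
 [-0.002  -0.0007]
 [ 0.0009 -0.0009]
 [ 0.0013  0.0005]]
```

View pics/crop2.png

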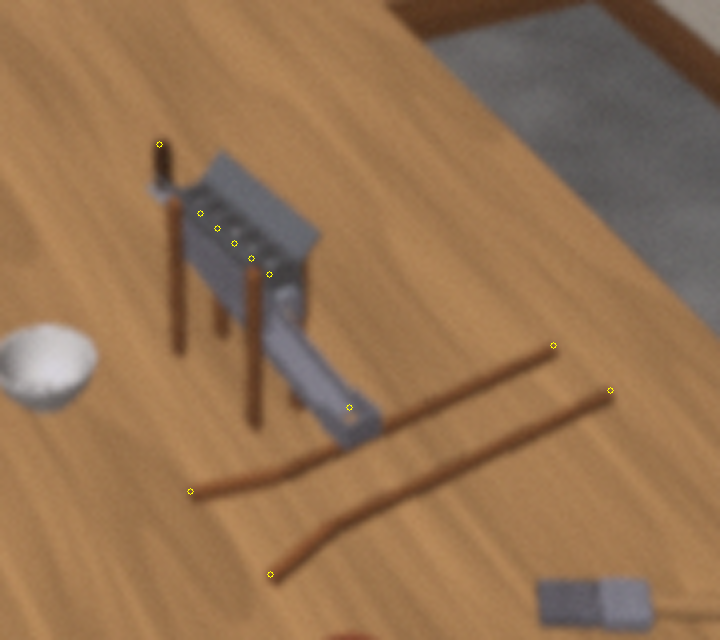

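The fit is good to about 2 mm and agrees in both views. All three pots are confirmed too, so I start with the nearest one.

```bash
cat >> h.py <<'E'
from scipy.spatial.transform import Rotation as Ro
try:
    _s=np.load('st.npz');O=_s['o'];A=float(_s['a']);RS=np.array([[np.cos(A),-np.sin(A)],[np.sin(A),np.cos(A)]])
except Exception: pass
def q(phi): return (Ro.from_euler('z',phi)*Ro.from_euler('x',np.pi)).as_quat()
QL=q(A)                      # closes along station y
def S(x,y,z): return np.array([*(O+RS@[x,y]),z])
def toS(p): return (np.array(p)[:2]-O)@RS
def pots(verbose=True):
    """terracotta pots seen from both cameras: world xy list per camera"""
    out={}
    for n,z in(('top',.035),('side',.026)):
        f=grab(n);h=cv2.cvtColor(f['frame'],cv2.COLOR_RGB2HSV)
        m=(((h[...,0]<11)|(h[...,0]>174))&(h[...,1]>110)&(h[...,2]>40)).astype(np.uint8)
        nn,l,st,c=cv2.connectedComponentsWithStats(m)
        out[n]=[ray(f,c[i],z)[:2].round(3) for i in range(1,nn) if 60<st[i,4]<460 and -.6<ray(f,c[i],z)[1]<.1]
    if verbose: print(out)
    return out
def info(*a):
    s=monitor.sense();print(*a,'t',round(s['clock'],1),'p',s['position'].round(4),'S',toS(s['position']).round(4),'F',s['contact_force'].round(1),'gap',round(s['finger_gap'],3),'gf',round(s['gripper_force'],1))
    return s
def pick(xy,z=.02):
    env.reach([*xy,.15],QL); env.movel([*xy,z],.12,guard=8); env.close_gripper(40); info('gripped')
    env.movel([*xy,.14],.15); s=info('lifted'); return s['finger_gap']>.3
def place(x=-.078):
    env.reach(S(x,0,.14),QL); env.movel(S(x,0,.035),.15); info('above')
    hit=env.movel(S(x,0,.0195),.05,guard=6); info('placed',hit); env.release(); env.movel(S(x,0,.15),.2)
E
python3 - <<'E'
from h import *
for p in ([.481,-.299,.02],[.478,-.414,.02],[.588,-.43,.02],S(-.078,0,.02),S(-.13,0,.03),S(-.039,0,.03)): print(kinematics.ik(p,QL))
for d in(-1,1):
    for g in(0,.086): print('knob',d,kinematics.ik(S(0,.278+g,.146),q(A+d*np.pi/2)))
env.reach([.481,-.299,.3],QL); info('above')
pots()
E
```

```text
[-7.62984430e-01  6.48996232e-01  1.58575073e+00 -4.44089210e-16
  9.06845692e-01  6.35372846e-01]
[-8.98738962e-01  7.65622248e-01  1.35960513e+00 -4.44089210e-16
  1.01636528e+00  4.99618314e-01]
[-7.91759930e-01  9.64370169e-01  9.65352631e-01 -4.44089210e-16
  1.21186985e+00  6.06597346e-01]
[-4.17627756e-01  5.66884271e-01  1.74173230e+00 -4.44089210e-16
  8.32976085e-01  9.80729520e-01]
[-4.80897628e-01  4.70054893e-01  1.88081673e+00 -4.44089210e-16
  7.90721026e-01  9.17459648e-01]
[-3.77339326e-01  6.11215054e-01  1.62273686e+00 -4.44089210e-16
  9.07640737e-01  1.02101795e+00]
knob -1 None
knob -1 None
knob 1 [ 1.33330545e-01  4.85310921e-01  1.47838951e+00 -4.44089210e-16
  1.17789222e+00 -3.91085060e-02]
knob 1 [ 2.84933397e-01  5.27468406e-01  1.41092715e+00 -4.44089210e-16
  1.20319709e+00  1.12494346e-01]
above t 3.3 p [ 0.4813 -0.2984  0.3   ] S [-0.1382 -0.193 ] F [-1.1  0.1  0.1] gap 0.999 gf 0.0
{'top': [array([ 0.477, -0.406])], 'side': [array([ 0.482, -0.298]), array([ 0.589, -0.43 ]), array([ 0.479, -0.414])]}
```

```bash
python3 - <<'E'
from h import *
ok=pick([.482,-.2985]); print(ok)
if ok:
    place(); grab('side','s1.png'); pots()
E
```

```text
gripped t 5.7 p [ 0.4823 -0.2988  0.0209] S [-0.1373 -0.1935] F [-1.6  0.8  5.3] gap 0.647 gf 42.4
lifted t 6.6 p [ 0.4816 -0.2982  0.139 ] S [-0.1378 -0.1928] F [-0.9  0.3 -1.3] gap 0.649 gf 42.5
True
above t 8.3 p [ 0.508  -0.0985  0.0357] S [-0.0776 -0.0007] F [ 0.6  0.4 -0.8] gap 0.649 gf 42.5
placed True t 8.7 p [ 0.5079 -0.0981  0.0205] S [-0.0776 -0.0002] F [ 0.1 -0.2  4.3] gap 0.65 gf 43.1
{'top': [array([ 0.588, -0.43 ]), array([ 0.478, -0.414])], 'side': [array([ 0.508, -0.096]), array([ 0.589, -0.43 ]), array([ 0.479, -0.413])]}
```

Pot 1 is in the mouth. Next I push it to x ≈ -10 mm, check, then correct.

```bash
cat >> h.py <<'E'
def push(x,first=True,z=.03):
    """push the rearmost pot until its centre is at station x"""
    if first:
        env.reach(S(-.15,0,.15),QL); env.close_gripper(30); env.movel(S(-.145,0,z),.15)
    env.movel(S(x-.039,0,z),.05); info('pushed')
def laneside():
    f=grab('side');h=cv2.cvtColor(f['frame'],cv2.COLOR_RGB2HSV)
    return f
E
python3 - <<'E'
from h import *
push(-.012)
f=grab('side');im=cv2.cvtColor(f['frame'],cv2.COLOR_RGB2BGR)[110:270,250:430]
im=cv2.resize(im,None,fx=4,fy=4,interpolation=cv2.INTER_CUBIC)
for k in np.arange(-.028,.03,.007):
  for p in [S(-.012,0,.052)+[*(RS@[.028*np.cos(t),.028*np.sin(t)]),0] for t in np.arange(0,6.28,.4)]+[S(-.012,0,0)+[*(RS@[.028*np.cos(t),.028*np.sin(t)]),0] for t in np.arange(0,6.28,.4)]:
    u=(proj(f,p)-[250,110]+.5)*4-.5;im[int(u[1]),int(u[0])]=(0,255,255)
cv2.imwrite('pics/p1.png',im)
E
```

```text
pushed t 14.2 p [ 0.5341 -0.0934  0.03  ] S [-0.051 -0.   ] F [-0.2 -0.3  0.2] gap -0.001 gf 0.0
```

View pics/p1.png

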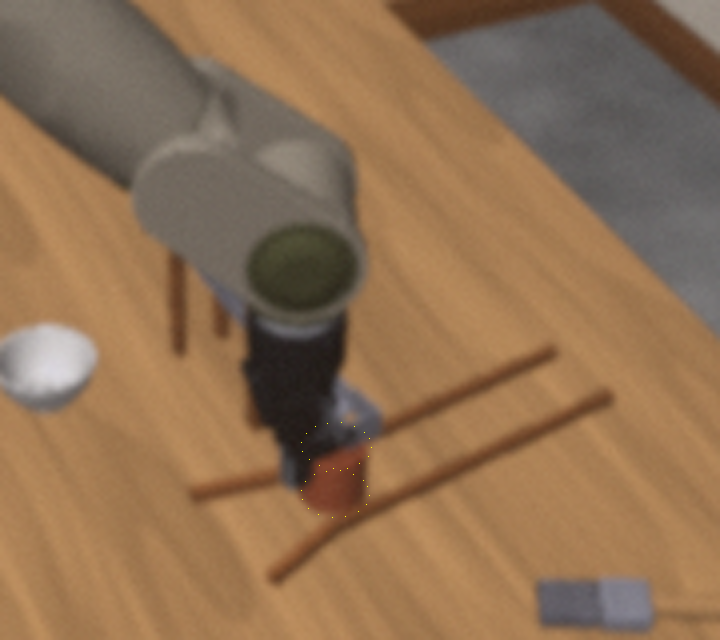

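The pot matches the predicted outline at (335,480), so it is at x ≈ -12 mm. Finish the push, then draw the gate to 34 mm.

```bash
cat >> h.py <<'E'
QK=q(A+np.pi/2)
def gate(g0,g1):
    """grip the knob with the gate at g0 and draw to g1"""
    env.reach(S(0,.278+g0,.26),QK); env.release(); env.movel(S(0,.278+g0,.147),.12,guard=8); env.close_gripper(60); a=info('knob')
    env.movel(S(0,.278+g1,a['position'][2]),.05); info('drawn')
def gate_seen(fn=None):
    """knob top, dark blob near the expected place, side view; returns estimated gate opening"""
    r=[]
    for n in('top','side'):
        f=grab(n);h=cv2.cvtColor(f['frame'],cv2.COLOR_RGB2HSV)
        us=np.array([proj(f,S(0,.278+g,.165 if n=='side' else .183)) for g in np.arange(-.02,.14,.001)])
        v=cv2.GaussianBlur(h[...,2],(3,3),0)
        val=np.array([v[int(round(u[1])),int(round(u[0]))] for u in us]).astype(float)
        m=val<55; r.append((n,(np.arange(-.02,.14,.001)[m].mean().round(4) if m.any() else None),int(m.sum())))
    print('gate',r)
E
python3 - <<'E'
from h import *
push(.0005,first=False)
env.movel(S(-.11,0,.03),.15); env.movel(S(-.11,0,.26),.25)
gate_seen(); pots()
gate(0,.034); env.hold(.5)
env.release(); env.movel(S(0,.312,.3),.2)
env.reach(S(-.2,.05,.3),QL)
gate_seen()
f=grab('top','t3.png');im=cv2.imread('pics/t3.png')[130:220,230:370];a=cv2.resize(im,None,fx=4,fy=4,interpolation=cv2.INTER_CUBIC)
f=grab('side','s3.png');im=cv2.imread('pics/s3.png')[130:250,270:400];b=cv2.resize(im,(int(130*360/120),360),interpolation=cv2.INTER_CUBIC)
cv2.imwrite('pics/c3.png',cv2.resize(np.hstack([a,b]),None,fx=.83,fy=.83))
info()
E
```

```text
pushed t 14.6 p [ 0.5467 -0.0911  0.0299] S [-0.0382  0.0001] F [ 0.3  0.7 -0.3] gap 0.003 gf 0.0
gate [('top', np.float64(-0.001), 9), ('side', None, 0)]
{'top': [array([ 0.588, -0.43 ]), array([ 0.478, -0.414])], 'side': [array([ 0.578, -0.091]), array([ 0.589, -0.43 ]), array([ 0.479, -0.413])]}
knob t 20.2 p [0.5391 0.1897 0.1476] S [0.0025 0.278 ] F [15.   3.7 -5.4] gap 0.168 gf 59.2
drawn t 21.0 p [0.5332 0.2232 0.1476] S [0.0025 0.312 ] F [16.2  5.2 -7.8] gap 0.164 gf 58.9
gate [('top', np.float64(0.0305), 12), ('side', np.float64(0.0925), 71)]
t 24.5 p [ 0.379  -0.0692  0.2999] S [-0.1996  0.0503] F [-0.3 -0.  -0. ] gap 1.001 gf 0.0
```

View pics/c3.png

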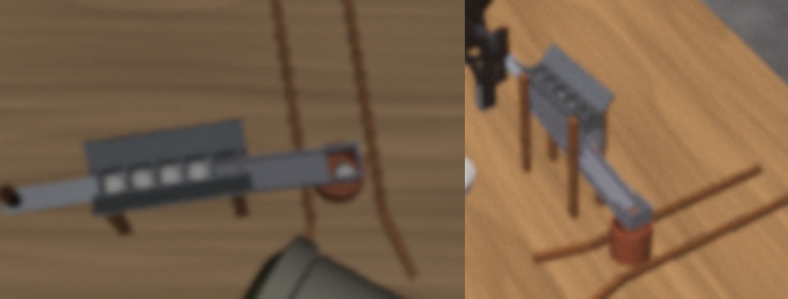

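The top view shows the ball in the pot through the spout (345,170 in the crop), four balls are left in the hopper, and the gate is at ~32 mm. Next: pot 2, with a better gate measurement from the dark blob centroid.

```bash
cat >> h.py <<'E'
def gate_c(im=None):
    f=grab('top');f=dict(f)
    if im is not None: f['frame']=cv2.cvtColor(cv2.imread(im),cv2.COLOR_BGR2RGB)
    g=f['frame'].max(2).astype(float);w=np.clip(65-g,0,None)
    ok=np.zeros_like(w,np.uint8)
    a,b=[proj(f,S(0,y,.165)) for y in(.262,.40)]
    cv2.line(ok,tuple(int(round(x)) for x in a),tuple(int(round(x)) for x in b),1,13);w=w*ok
    v,u=np.mgrid[:400,:640];c=[(u*w).sum()/w.sum(),(v*w).sum()/w.sum()]
    r=toS(ray(f,c,.175));print('gate_c',r.round(4),'sum',w.sum());return r[1]
E
python3 - <<'E'
from h import *
gate_c('pics/top0.png');gate_c()
ps=pots()['side']; t=[p for p in ps if np.hypot(*(p-[.479,-.4135]))<.1 and p[0]<.55]; print(t)
env.reach([*t[0],.3],QL)
if pick(t[0]):
    place(); print(pots())
    push(-.012)
E
```

```text
gate_c [-0.002   0.2762] sum 451.0
gate_c [-0.0021  0.3095] sum 485.0
{'top': [array([ 0.588, -0.43 ]), array([ 0.474, -0.449])], 'side': [array([ 0.578, -0.091]), array([ 0.589, -0.43 ])]}
[]Traceback (most recent call last):
  File "<stdin>", line 4, in <module>
IndexError: list index out of range
```

The gate reads 33.3 mm. Pot 2 has moved in the top view to (.474,-.449) and is missing from the side view, so I'll look.

```bash
python3 - <<'E'
from h import *
f=grab('side','s4.png');a=cv2.imread('pics/s4.png')[240:370,300:460]
f2=grab('top','t4.png');b=cv2.imread('pics/t4.png')[130:260,370:530]
print(proj(f,[.474,-.449,.026]))
cv2.imwrite('pics/c4.png',cv2.resize(np.hstack([a,b]),None,fx=2.4,fy=2.4,interpolation=cv2.INTER_CUBIC)); pots()
E
```

```text
[359.68899446 320.55870621]
{'top': [array([ 0.588, -0.43 ]), array([ 0.475, -0.449])], 'side': [array([ 0.578, -0.091]), array([ 0.589, -0.43 ])]}
```

View pics/c4.png

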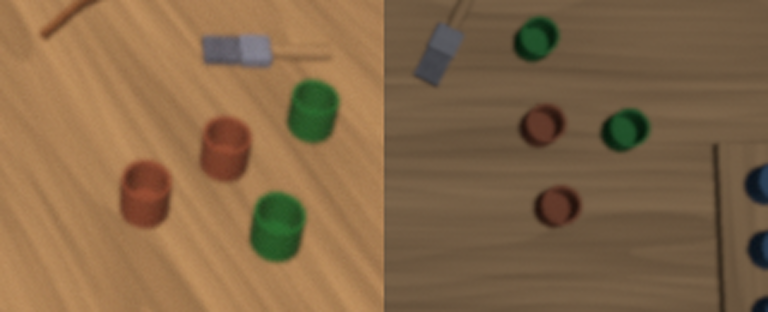

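Pot 2 was knocked aside but is still upright. In the side view it sits at (361,320), where (.474,-.449) projects, so both views agree. Grasp it there.

```bash
python3 - <<'E'
from h import *
t=np.array([.475,-.449])
env.reach([*t,.3],QL)
if pick(t):
    place(); pots()
    push(.0005); env.movel(S(-.11,0,.03),.15); env.movel(S(-.11,0,.26),.25)
    env.reach(S(-.2,.05,.3),QL);pots()
    f=grab('side','s5.png');a=cv2.imread('pics/s5.png')[150:280,270:430]
    f2=grab('top','t5.png');b=cv2.imread('pics/t5.png')[120:250,280:440]
    cv2.imwrite('pics/c5.png',cv2.resize(np.hstack([a,b]),None,fx=2.4,fy=2.4,interpolation=cv2.INTER_CUBIC))
E
```

```text
gripped t 28.7 p [ 0.4753 -0.4493  0.0208] S [-0.17   -0.3406] F [-0.   1.2  6.3] gap 0.631 gf 42.9
lifted t 29.6 p [ 0.4747 -0.4486  0.1387] S [-0.1705 -0.3398] F [ 0.7  0.7 -1.2] gap 0.635 gf 42.3
above t 31.8 p [ 0.508  -0.0984  0.0358] S [-0.0775 -0.0005] F [-0.8  0.6 -1.7] gap 0.629 gf 42.3
placed True t 32.1 p [ 0.5079 -0.0982  0.0204] S [-0.0776 -0.0004] F [ 0.3 -0.5  2.3] gap 0.635 gf 42.2
{'top': [array([ 0.588, -0.43 ])], 'side': [array([ 0.578, -0.091]), array([ 0.509, -0.095]), array([ 0.589, -0.43 ])]}
pushed t 37.9 p [ 0.5463 -0.0912  0.03  ] S [-0.0386  0.    ] F [-1.8 -0.5  0.3] gap -0.001 gf 0.8
{'top': [array([ 0.642, -0.068]), array([ 0.588, -0.43 ])], 'side': [array([ 0.589, -0.43 ])]}
```

View pics/c5.png

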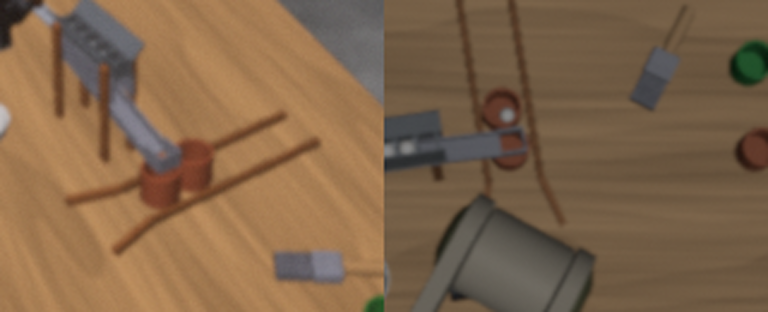

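Pot 1 with its ball is ahead at (505,105), and pot 2 is under the spout at (510,150). Draw the gate to 60 mm.

```bash
sed -i 's/S(0,.278+g/S(.002,.278+g/g' h.py; cat >> h.py <<'E'
def look(fn):
    grab('side','s.png');a=cv2.imread('pics/s.png')[150:280,270:430]
    grab('top','t.png');b=cv2.imread('pics/t.png')[110:240,230:390]
    cv2.imwrite('pics/'+fn,cv2.resize(np.hstack([a,b]),None,fx=2.4,fy=2.4,interpolation=cv2.INTER_CUBIC))
E
python3 - <<'E'
from h import *
env.reach(S(-.1,.311,.28),QK)
gate(.0333,.060); env.hold(.5)
env.release(); env.movel(S(0,.34,.3),.2)
env.reach(S(-.2,.05,.3),QL); gate_c(); look('c6.png'); info(); pots()
E
```

```text
knob t 44.4 p [0.5335 0.2226 0.1473] S [0.0026 0.3113] F [4.8 2.5 0.8] gap 0.166 gf 58.5
drawn t 45.0 p [0.5289 0.2491 0.1473] S [0.0026 0.3383] F [ 7.2  2.4 -2. ] gap 0.169 gf 58.4
gate_c [-0.002   0.3361] sum 468.0
t 48.6 p [ 0.3791 -0.0692  0.2999] S [-0.1996  0.0504] F [ 0.2 -0.1  0.3] gap 0.997 gf 0.0
{'top': [array([ 0.641, -0.068]), array([ 0.588, -0.43 ])], 'side': [array([ 0.589, -0.43 ])]}
```

View pics/c6.png

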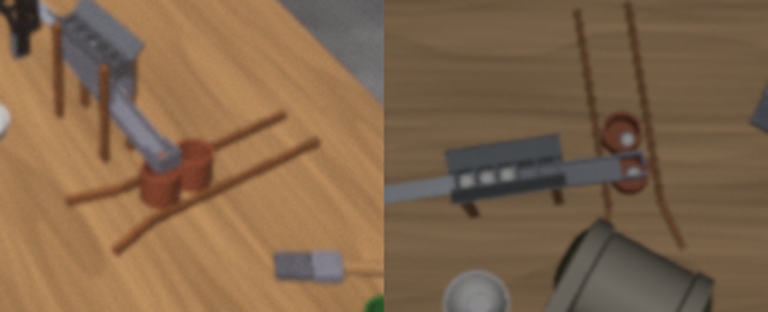

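The second ball is in pot 2, at (633,173) in the crop. Three balls are left and the gate is at 59.9 mm. Now pot 3.

```bash
python3 - <<'E'
from h import *
t=[p for p in pots()['side'] if p[1]<-.2][0]; print(t)
env.reach([*t,.25],QL)
if pick(t):
    place(); pots()
    push(.0005); env.movel(S(-.11,0,.03),.15); env.movel(S(-.11,0,.26),.25)
    env.reach(S(-.2,.05,.3),QL);look('c7.png');gate_c()
E
```

```text
{'top': [array([ 0.642, -0.068]), array([ 0.588, -0.43 ])], 'side': [array([ 0.589, -0.43 ])]}
[ 0.589 -0.43 ]
gripped t 52.5 p [ 0.5894 -0.4303  0.021 ] S [-0.0544 -0.3415] F [0.1 0.7 6.5] gap 0.652 gf 42.9
lifted t 53.4 p [ 0.5886 -0.4296  0.1385] S [-0.055  -0.3407] F [-0.6 -0.3 -2.3] gap 0.651 gf 42.5
above t 55.6 p [ 0.508  -0.0983  0.0357] S [-0.0775 -0.0005] F [-0.4 -0.5 -1.1] gap 0.654 gf 42.5
placed True t 55.9 p [ 0.5079 -0.0981  0.0205] S [-0.0776 -0.0003] F [-0.4  0.6  5.1] gap 0.652 gf 43.5
{'top': [array([ 0.654, -0.064])], 'side': [array([ 0.508, -0.095])]}
pushed t 61.6 p [ 0.5464 -0.0912  0.03  ] S [-0.0385 -0.    ] F [-2.4 -0.2  0.4] gap -0.003 gf 1.2
gate_c [-0.002   0.3361] sum 479.0
```

View pics/c7.png

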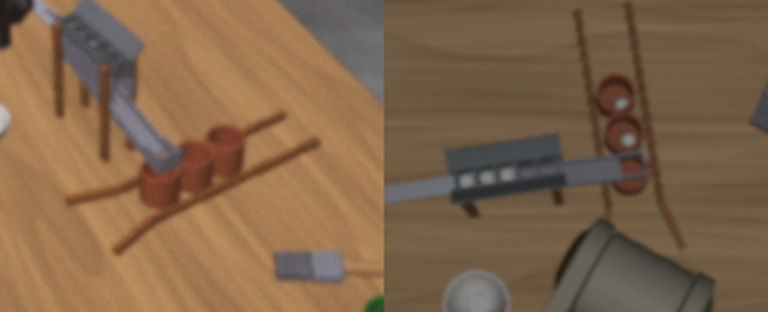

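All three pots are in file, two of them with balls at (620,102) and (627,140), and pot 3 is under the spout. Draw the gate to 86 mm.

```bash
python3 - <<'E'
from h import *
env.reach(S(-.1,.335,.28),QK)
gate(.060,.086); env.hold(.5)
env.release(); env.movel(S(.002,.364,.3),.2)
env.reach(S(-.2,.05,.3),QL); gate_c(); look('c8.png'); info()
E
```

```text
knob t 68.2 p [0.5289 0.2489 0.1473] S [0.0027 0.338 ] F [6.2 2.1 0.9] gap 0.172 gf 58.5
drawn t 68.8 p [0.5245 0.2747 0.1473] S [0.0027 0.3642] F [ 6.8  3.3 -1.6] gap 0.17 gf 58.4
gate_c [-0.0018  0.3617] sum 516.0
t 72.5 p [ 0.3791 -0.0692  0.2999] S [-0.1996  0.0504] F [0.  0.6 0.6] gap 1.0 gf 0.0
```

View pics/c8.png

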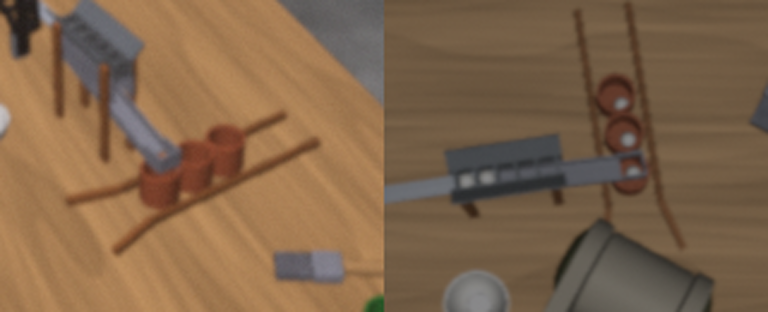

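The third ball is in, at (633,171), and two spares remain. Push the gate home.

```bash
python3 - <<'E'
from h import *
env.reach(S(-.1,.36,.28),QK)
gate(.086,.006)
print(env.movel(S(.0025,.278-.004,.1473),.02,guard=12)); info('home'); env.release(); env.hold(.2)
env.movel(S(.0025,.278,.3),.2)
env.reach(S(-.2,.05,.3),QL); env.hold(.5); gate_c(); look('c9.png'); info()
E
```

```text
knob t 76.2 p [0.5245 0.2745 0.1473] S [0.0027 0.364 ] F [ 5.2  0.7 -0.4] gap 0.172 gf 58.5
drawn t 77.9 p [0.5381 0.1957 0.1473] S [0.0026 0.284 ] F [ 4.8  1.  -2.5] gap 0.173 gf 58.4
True
home t 78.3 p [0.5393 0.1889 0.1472] S [0.0026 0.2771] F [-0.6  2.5  2.3] gap 0.175 gf 58.8
gate_c [-0.002   0.2761] sum 448.0
t 82.0 p [ 0.3787 -0.0696  0.3   ] S [-0.2   0.05] F [-0.5 -0.5 -0.4] gap 1.0 gf 0.0
```

View pics/c9.png

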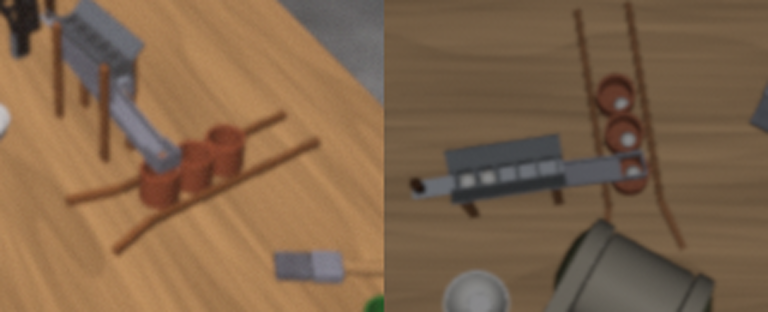

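The gate is home (0.2761 against 0.2762 at the start), two spares sit in their cells, and each of the three upright pots holds one ball.

```bash
python3 -c "
from h import *
print(job.hand_in())"
```

```text
the job is handed in; nothing more can be done
None
```

I handed the job in at about 82 s on the robot's clock: the last picture showed all three pots upright in the lane with one ball each, the gate home and two spare balls in their cells; no verdict came back.

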